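# Free the eccentric lock and push the specimen slide home

### The arm

A 7-joint arm with a two-finger parallel gripper is mounted at the origin on a cart in front of the work surface, level with it; the furniture and walls round the work are solid. World frame = base frame: x ahead of the robot, y to its left, z up, the work surface at z = 0. Lengths are in m, angles in rad, forces in N, time in s.
With the tool pointing down it reaches from about 0.425 to 0.875 m from the base axis. Payload 9.9 kg.
Tool frame: the origin (TCP) lies at the very end of the fingers, on their centre line; the grasp point (between the pads) lies arm.hold_point_z behind it (arm.hold_point_z is the distance from the TCP to the grasp point, in m); z points along the fingers, y is the direction in which the jaws open and shut (so a half turn about z gives the same grasp; the last joint's range is limited). The gripper opens to 85 mm and grips with 20 to 120 N. Pads are 22 mm wide; open, the fingers measure 114 mm over their backs; the gripper's body (76 mm by 85 mm) begins 54 mm behind the grasp point. The pads swing forward as they close: fully open they stand 13 mm farther back than shut.
Start: joints at [1.265, 0.576, 0.025, 1.437, -0.015, 1.129, -0.057], TCP at [0.148, -0.658, 0.231] pointing down, gripper open.
Joint ranges: [-2.76, 2.76], [-0.34, 2.15], [-1.52, 1.57], [0.19, 2.46], [-1.09, 4.23], [0.17, 1.99], [-2.82, 2.82]. Speed limits (rad/s): [2.22, 2.22, 3.01, 3.01, 3.14, 3.14, 3.14].

### API

Orientations are given as [roll, pitch, yaw] about the fixed x, y, z axes, in that order (R = Rz(yaw) Ry(pitch) Rx(roll)).
In Python, from workcell import readout, optics, order, arm gives the robot as it stands. The module is installed in compiled form; this text tells all that it offers.
- The arm moves only by the shell command python3 -m crank 'ROWS' [FORCE]. ROWS is text: rows parted by semicolons, each of 7 numbers parted by spaces: the turn, a rotation vector about the world's x, y, z in degrees, then the shift along the world's x, y, z in m, then the opening, from 0 (shut) to 1 (fully open). In form: wx wy wz tx ty tz jaw; .... A call has exactly 10 rows; each row shifts and turns the pose as measured when the row begins; what a row does not reach is not made up. A row lasts 1/10 s, in which the tool goes at most 50 mm and 8.59 degrees, less where a joint would pass 70% of its speed; a pose out of reach is approached as far as the arm can. A call is refused whole if a number of a shift passes 0.05 or a number of a turn 8.59, either way. A call with a gripper value outside its range is refused whole. The fingers move at their own pace and stop on an object; FORCE is the grip in N (left out, the last holds). Time passes only in rows, so rows that do not move let the fingers close, or fill a call up. It gives the time, the measured TCP pose, the force and the opening at its end, in the units of the state.
- readout.get_state(): the state, without advancing time (a new reading comes with each control period).
- optics.camera(name): name is "scene" or "top" or "wrist"; returns a dict with "frame" (420x560x3 uint8, red, green, blue), "depth" (420x560 float32, m along the optical axis (not along the pixel's ray), 0 where there is no reading), "intrinsics" (3x3 intrinsics, pixels), "rvec" (rotation vector, rad) and "tvec" (3), from world to camera coordinates, as OpenCV has them; the wrist camera has in their place "hand_eye" (4x4, takes a point from camera to tool coordinates, whose origin is the TCP and whose axes are the flange's). Camera axes: x right, y down, z forward; pixel columns grow to the right and rows downward; lengths in m; the calibration is good to about 2 mm. A picture is of the moment at which its call begins: read the wrist's pose just before it.
- order.job_done(): hands the job in, once; it reports no verdict.
The state is a dict: "time_s": time; "joint_positions": joint angles; "joint_vel": joint speeds; "effort": joint torques, N m; "eef_pos": TCP position; "ee_rot": TCP orientation; "force": force on the tool from outside, world axes, zero at the start; "wrist_torque": the same for the moment, N m; "width": finger opening in m.
Only numpy, scipy, OpenCV 4.12 (cv2) and the standard library are available. Lean on these libraries where they do the work, as an engineer would, in place of code of your own. Each camera call takes 0.05 s, during which the arm holds its last target.

### The job

Bring the mounted specimen under the gauge stylus: with a fingertip push the pin of the eccentric cam round until the cam's low point faces the slide (the pin then points straight away from it), and only then gently push the slide from behind, fully home against its stop. Nothing is to be pinched or lifted: the specimen stays seated in the slide and the other things round about stay where they are. Leave the cam at its low point and take the hand away.

Things in the scene. Friction and masses are not known exactly. Their poses are not given: they have to be found in the camera images.
- fixture: Aluminium base plate 220 x 104 x 10 mm, fixed to the worktop, with the slide and cam on it. Origin on the worktop under the cam's pivot; x is the slide's forward direction, y left, z up. The plate reaches 158 mm back and 62 mm forward of the origin. A thin gauge post (top 54 mm high) stands at x -70, y -47 mm; its arm reaches in over the slide's middle line: stay clear. Push on nothing here with over 30 N.
- cam_pivot (a point): Centre of the cam's pivot, on the cam's top face, 26 mm above the worktop; axes as the fixture's. The fixed pivot bolt's head, 18 mm across, stands 3 mm above this. The cam is a dark steel disc, 64 mm diameter, 12 mm thick (14 to 26 mm above the worktop), pivoted 15 mm off its centre: its rim is 47 mm from the pivot on the pin's side, 17 mm on the opposite, low side.
- pin_top (a point): Centre of the top of the upright drive pin on the cam's HIGH side: 14 mm thick with a 17 mm black cap on its top 5 mm, from 26 to 58 mm above the worktop, 36 mm from the pivot. x points from the pivot to the pin.
- cam (a joint): Angle of the cam in rad, growing counter-clockwise from above. 0, and just as well 6.283, is the low point: low side towards the slide, pin straight forward of the pivot. 3.14: high point and pin towards the slide. Starts between 2.1 and 4.2; turns either way (stops at -1.2 and 7.5), stays where it is left; about 4 N at the pin turns it.
- slide (a joint): Travel of the slide in m: 0 at the back (the start), 0.0335 fully home against the stop. About 2 N moves it; it stays where it is left. Its nose strikes the cam's rim first unless the cam is within about 0.45 rad of the low point.
- push_face (a point): Middle of the flat upright rear face of the slide's black push block, where it is pushed; 33 mm above the worktop. The block is 24 mm long, 56 mm wide, from 12 to 50 mm above the worktop. x is the push direction. It moves with the slide; at the start it lies 150 mm behind the pivot.
- nest (a point): Centre of the floor of the round nest in the slide (6 mm deep, 32 mm wide), 17 mm above the worktop, 46 mm ahead of the push face; moves with the slide.
- mount_bottom (a point): Centre of the underside of the specimen that stands loose in the nest: a black resin puck 30 mm in diameter and 16 mm high with a square metal face. It rides along; not to be lifted.
- spare_mount: Bystander: loose black resin puck, 30 mm diameter, 15 mm high, left of the base plate; origin at the centre of its underside.
- small_mount: Bystander: loose black resin puck, 25 mm diameter, 14 mm high, left of the base plate; origin at the centre of its underside.
- coupon: Bystander: loose iron block 22 x 30 x 24 mm, left of the cam; origin at the centre of its underside.
- microscope: Large fixed microscope at the right of the worktop; from its origin (centre of its foot, on the worktop) it reaches 260 mm towards the robot (eyepieces, 200 to 374 mm high), 260 mm away and 215 mm to either side. Keep the arm clear of it.
- specimen_case: Fixed grey box, 149 x 200 x 60 mm, right of the fixture; origin at the centre of its underside. Not part of the job.
- levelling_press: Fixed green hand press beyond the fixture, 235 x 130 x 307 mm; origin at the middle of its base, on the worktop. Not part of the job.
- lens_can: Bystander: loose small canister with a black cap, 38 mm diameter, 54 mm high; origin at the centre of its underside.
- blower: Bystander: loose red rubber blower bulb, 53 mm diameter, 120 mm high; origin at the centre of its underside.

How it is judged:
By the outcome, as a careful person would: the job done as asked, in the order asked, and still so for the second after the job is handed in, with the robot touching nothing.
It also fails if it takes over 58 s, if anything falls off the work surface, if the arm or the gripper's body presses on something with over 40 N, if the wrist force passes 120 N, or if a joint passes its speed limit or range.

## Working session

There is one attempt and no reset: what is moved stays moved. The work goes in short steps, Python scripts to look and compute and a shell command to move; the robot and the scene stay as the last step left them, time stands still between calls to the robot, and variables do not carry over. Pictures are saved under pics/ and viewed, and the job is handed in when it is done.

```bash
mkdir -p pics
cat > h.py <<'E'
from workcell import readout, optics, order, arm
import numpy as np, cv2
def snap(n,tag):
    c=optics.camera(n); cv2.imwrite(f'pics/{tag}.png',c['frame'][:,:,::-1]); np.savez(f'pics/{tag}.npz',**c); return c
def world(c):
    K=c['intrinsics'];d=c['depth'];v,u=np.mgrid[:d.shape[0],:d.shape[1]]
    P=np.stack([(u-K[0,2])/K[0,0]*d,(v-K[1,2])/K[1,1]*d,d],-1)
    R=cv2.Rodrigues(np.array(c['rvec'],float))[0]
    return (P-np.array(c['tvec']).reshape(3))@R
E
python3 - <<'E'
from h import *
s=readout.get_state();print(s, arm.hold_point_z)
for n in('scene','top'):
    c=snap(n,n+'0');print(c['intrinsics'],c['rvec'],c['tvec'])
E
```

```text
{'time_s': 0.0, 'joint_positions': array([ 1.26521449,  0.57651824,  0.02486473,  1.43791852, -0.01501125,
        1.12900092, -0.05649764]), 'joint_vel': array([ 3.15920807e-04,  2.00150175e-03,  1.24876354e-03,  2.66414061e-04,
        9.69139127e-05,  9.15641075e-04, -1.72211019e-03]), 'effort': array([-3.44329073e-04, -7.65749502e+01,  2.25071669e+00, -2.85964268e+01,
        1.53658341e-02,  1.25456310e-02, -1.15237594e-05]), 'eef_pos': array([ 0.14837448, -0.6580202 ,  0.23044874]), 'ee_rot': array([-3.13993483e+00,  8.75602861e-05,  2.21796094e-01]), 'force': array([-0.17319497, -0.35101421,  0.25204904]), 'wrist_torque': array([ 0.02092523, -0.03836597, -0.0022369 ]), 'width': 0.08526367260720477} 0.0187
[[452.51998985   0.         282.34779162]
 [  0.         452.51998985 208.5501986 ]
 [  0.           0.           1.        ]] [ 1.09201426 -2.21543899  1.16282049] [0.32902211 0.33130195 0.80226908]
[[447.05801198   0.         278.5509229 ]
 [  0.         447.05801198 209.19409334]
 [  0.           0.           1.        ]] [ 2.13269476 -2.1556459   0.16768189] [-0.04759191  0.60821043  1.49502104]
```

View pics/scene0.png

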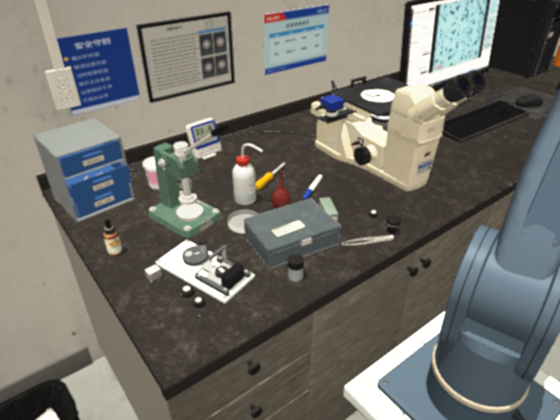

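View pics/top0.png

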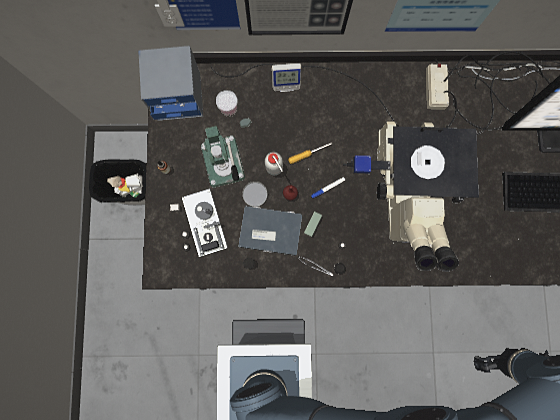

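The top view shows the fixture as a white plate around pixel (204,222). Its cam is near (205,210), the slide and push block near (209,240), and the pucks are left of it near (184,240). The grey case is to the right at (270,230), and the robot is at the bottom. I'll zoom in on the fixture next.

Run:
```python
import numpy as np,cv2
from h import world
c=dict(np.load('pics/top0.npz'));W=world(c)
for u,v in [(204,222),(205,210),(209,240),(174,208),(184,234),(185,246),(164,168),(270,230),(220,160),(250,265),(290,192)]: print(u,v,W[v,u].round(3))
a=cv2.resize(c['frame'][180:270,150:270,::-1],None,fx=6,fy=6,interpolation=cv2.INTER_CUBIC);cv2.imwrite('pics/topz.png',a)
c=dict(np.load('pics/scene0.npz'))
a=cv2.resize(c['frame'][230:320,140:260,::-1],None,fx=6,fy=6,interpolation=cv2.INTER_CUBIC);cv2.imwrite('pics/scenez.png',a)
```

```text
204 222 [0.57  0.207 0.017]
205 210 [0.611 0.203 0.025]
209 240 [0.505 0.186 0.033]
174 208 [0.619 0.312 0.023]
184 234 [0.529 0.278 0.009]
185 246 [0.486 0.271 0.021]
164 168 [0.754 0.341 0.059]
270 230 [ 0.534 -0.024  0.06 ]
220 160 [0.744 0.13  0.195]
250 265 [0.418 0.044 0.051]
290 192 [ 0.664 -0.094  0.067]
```

View pics/topz.png

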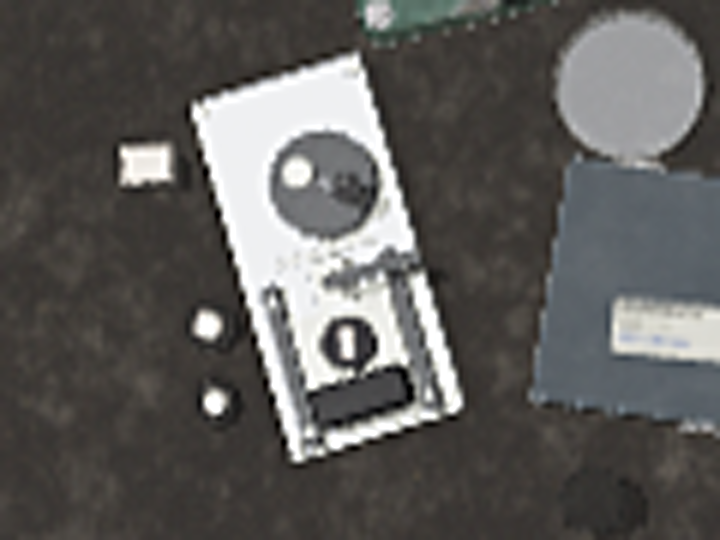

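View pics/scenez.png

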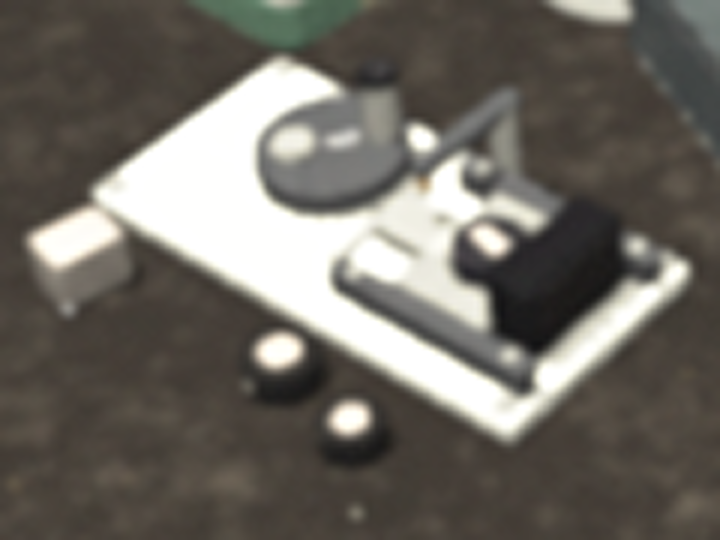

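```bash
cat >> h.py <<'E'
def rayz(c,uv,z):
    K=c['intrinsics'];R=cv2.Rodrigues(np.array(c['rvec'],float))[0];t=np.array(c['tvec']).reshape(3)
    o=-R.T@t; uv=np.atleast_2d(uv).astype(float)
    d=np.c_[(uv-[K[0,2],K[1,2]])/[K[0,0],K[1,1]],np.ones(len(uv))]@R
    return o+d*((z-o[2])/d[:,2])[:,None]
E
python3 - <<'E'
from h import *
for n,sl in (('top0',(slice(180,270),slice(150,270))),('scene0',(slice(230,310),slice(140,260)))):
    c=dict(np.load(f'pics/{n}.npz'));W=world(c)
    m=np.zeros(W.shape[:2],np.uint8)
    g=c['frame'].min(2)>190
    m[sl]=g[sl]
    k,l,st,ce=cv2.connectedComponentsWithStats(m)
    i=1+np.argmax(st[1:,4]); m=(l==i)
    v,u=np.nonzero(m)
    p=rayz(c,np.c_[u,v],0.010)[:,:2]
    print(n,len(u),np.median(W[m],0),cv2.minAreaRect((p*1000).astype(np.float32)))
    print(cv2.boxPoints(cv2.minAreaRect((p*1000).astype(np.float32))))
# heights and cam by depth, top
c=dict(np.load('pics/top0.npz'));W=world(c)
for lo,hi,nm in ((.02,.0295,'20-29'),(.04,.07,'40-70')):
    m=(W[...,2]>lo)&(W[...,2]<hi);b=np.zeros_like(m);b[180:270,180:230]=1;m&=b
    k,l,st,ce=cv2.connectedComponentsWithStats(m.astype(np.uint8))
    for i in range(1,k):
        if st[i,4]>2: print(nm,st[i,4],ce[i].round(1),W[l==i].mean(0).round(4))
E
```

```text
top0 934 [0.59027203 0.22520892 0.01067622] ((570.1661987304688, 208.47108459472656), (217.72894287109375, 102.62702178955078), 16.940956115722656)
[[451.07382  225.83627 ]
 [480.97787  127.662704]
 [689.25854  191.1059  ]
 [659.3545   289.27948 ]]
scene0 1616 [0.57780242 0.23712651 0.01006843] ((563.4320068359375, 226.546630859375), (223.12709045410156, 141.0418243408203), 17.191448211669922)
[[436.00928 260.9425 ]
 [477.6964  126.20209]
 [690.85474 192.15076]
 [649.1676  326.89117]]
20-29 74 [219. 182.] [0.7102 0.1551 0.0241]
20-29 196 [203.1 210.5] [0.6092 0.2094 0.0249]
20-29 249 [207.3 235.3] [0.5222 0.1938 0.0236]
20-29 3 [214. 222.] [0.5684 0.1711 0.0235]
20-29 15 [201.3 252.2] [0.4639 0.2136 0.0246]
40-70 19 [207.7 211.3] [0.6014 0.1884 0.0558]
40-70 43 [211.2 224.7] [0.5554 0.1763 0.0526]
40-70 118 [209.4 246. ] [0.4834 0.1824 0.0478]
```

Run:
```python
from h import *
c=dict(np.load('pics/top0.npz'));W=world(c)
for u,v in [(425,264),(440,262),(425,250),(400,225),(405,200),(428,162),(385,190)]: print(u,v,W[v,u].round(3))
b=W[215:285,350:475].reshape(-1,3);b=b[(b[:,2]>.15)&(b[:,2]<.45)];print(b.min(0),b.max(0))
f=np.array([np.cos(np.radians(17)),np.sin(np.radians(17))]);l=np.array([-f[1],f[0]])
piv=np.array([.5702,.2085])+.048*f; print('piv',piv)
print('bolt ray',rayz(c,[199.7,208.7],.029))
for u,v in [(207,226),(211,224),(214,223),(217,224),(205,226)]:
    p=W[v,u]; q=p[:2]-piv; print(u,v,p.round(3),'fix',(q@f).round(4),(q@l).round(4))
# gauge arm points in fixture frame
m=(W[...,2]>.036)&(W[...,2]<.08);bb=np.zeros_like(m);bb[180:270,180:230]=1;m&=bb
q=W[m];F=np.c_[(q[:,:2]-piv)@f,(q[:,:2]-piv)@l,q[:,2]]*1000
F=F[(F[:,0]>-100)&(F[:,0]<-45)];print(F.round(0))
```

```text
425 264 [ 0.407 -0.448  0.352]
440 262 [ 0.411 -0.487  0.357]
425 250 [ 0.444 -0.449  0.354]
400 225 [ 0.534 -0.435  0.175]
405 200 [ 0.604 -0.438  0.231]
428 162 [ 0.726 -0.521  0.215]
385 190 [ 0.661 -0.411  0.101]
[ 0.38724005 -0.53969015  0.15013001] [ 0.56811526 -0.42208033  0.37694296]
piv [0.61610263 0.22253384]
bolt ray [[0.6149503 0.2206524 0.029    ]]
207 226 [0.551 0.191 0.051] fix -0.0711 -0.0113
211 224 [0.558 0.177 0.054] fix -0.0691 -0.0266
214 223 [0.561 0.166 0.059] fix -0.0696 -0.0377
217 224 [0.56  0.159 0.037] fix -0.0726 -0.0445
205 226 [0.552 0.198 0.05 ] fix -0.0689 -0.0047
[[-68. -45.  56.]
 [-69. -48.  56.]
 [-70. -51.  55.]
 [-70. -54.  48.]
 [-68. -34.  57.]
 [-70. -38.  59.]
 [-70. -41.  56.]
 [-71. -44.  56.]
 [-71. -47.  49.]
 [-73. -50.  52.]
 [-74. -53.  52.]
 [-67. -20.  52.]
 [-67. -23.  50.]
 [-69. -27.  54.]
 [-69. -29.  49.]
 [-71. -33.  51.]
 [-72. -36.  56.]
 [-74. -40.  57.]
 [-74. -42.  51.]
 [-73. -44.  37.]
 [-75. -49.  48.]
 [-68. -13.  54.]
 [-69. -16.  53.]
 [-69. -18.  47.]
 [-71. -22.  49.]
 [-72. -25.  50.]
 [-73. -28.  51.]
 [-74. -32.  53.]
 [-75. -35.  49.]
 [-69.  -2.  56.]
 [-69.  -5.  50.]
 [-70.  -8.  52.]
 [-71. -11.  51.]
 [-73. -15.  56.]
 [-73. -18.  53.]
 [-75. -22.  57.]
 [-75. -24.  49.]
 [-71.  -1.  52.]
 [-72.  -3.  47.]
 [-74.  -7.  55.]
 [-75. -11.  57.]
 [-76. -14.  54.]
 [-75.   0.  54.]
 [-76.  -3.  54.]
 [-93.   5.  37.]
 [-95.   1.  39.]]
```

Run:
```python
from h import *
snap('wrist','w0')
```

```text
(no output)
```

View pics/w0.png

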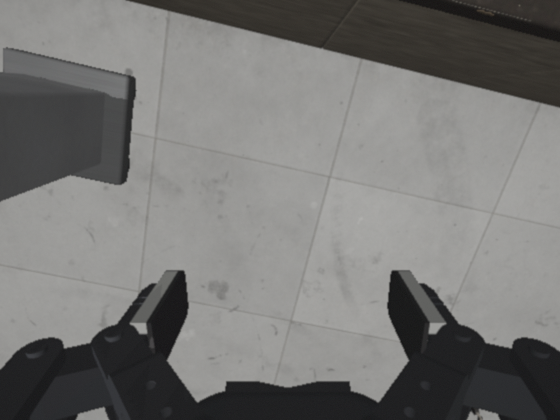

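```bash
python3 -m crank '0 0 0 0.002 0.048 0.02 0; 0 0 0 0.002 0.048 0.02 0; 0 0 0 0.002 0.048 0.02 0; 0 0 0 0.002 0.048 0 0; 0 0 0 0.002 0.048 0 0; 0 0 0 0.042 0.016 0 0; 0 0 0 0.04 0.02 0 0; 0 0 0 0.038 0.024 0 0; 0 0 0 0.036 0.028 0 0; 0 0 0 0.032 0.031 0 0' 20
```

```text
time_s: 1.15
eef_pos: [0.344, -0.291, 0.2854]
ee_rot: [-3.135, 0.003, 0.209]
force: [0.5, -1.6, -0.3]
width: 0.0
```

```bash
python3 -m crank '0 0 0 0.024 0.043 0 0; 0 0 0 0.024 0.043 0 0; 0 0 0 0.022 0.045 0 0; 0 0 -4 0.022 0.045 0 0; 0 0 -4 0.02 0.045 0 0; 0 0 -4 0.02 0.045 0 0; 0 0 -4 0.02 0.045 -0.01 0; 0 0 -4 0.02 0.045 -0.01 0; 0 0 -4 0.01 0.045 -0.01 0; 0 0 -4 0.0 0.04 -0.01 0'
python3 - <<'E'
from h import *
s=readout.get_state();np.save('pics/w1s.npy',np.r_[s['eef_pos'],s['ee_rot']]);c=snap('wrist','w1');print(s['joint_positions'].round(2),c['hand_eye'])
E
```

```text
time_s: 2.15
eef_pos: [0.529, 0.1566, 0.2456]
ee_rot: [-3.136, -0.002, -0.302]
force: [0.5, 0.3, -0.2]
width: 0.0003
[-0.15  0.39 -0.31  1.74  0.13  1.03 -2.38] [[-1.17481450e-06 -9.51155805e-01 -3.08711247e-01  7.97405812e-02]
 [ 9.99999991e-01 -4.17701541e-05  1.24890526e-04 -1.06533766e-03]
 [-1.31685265e-04 -3.08711244e-01  9.51155797e-01 -1.42443641e-01]
 [ 0.00000000e+00  0.00000000e+00  0.00000000e+00  1.00000000e+00]]
```

View pics/w1.png

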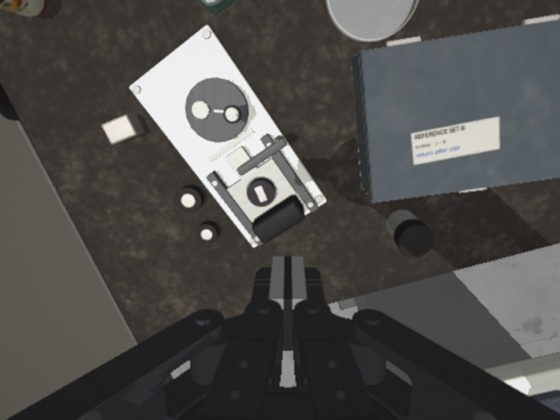

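The wrist view shows the bolt at about (201,110) and the pin top at about (232,114). The gauge arm runs from (245,170) to (280,140), and the push block is at (280,222). I'll refine the pose from this picture.

```bash
cat >> h.py <<'E'
from scipy.spatial.transform import Rotation as Rn
def wcam(c,s):
    T=np.eye(4);T[:3,:3]=Rn.from_euler('xyz',s[3:6]).as_matrix();T[:3,3]=s[:3]
    M=np.linalg.inv(T@c['hand_eye']);c=dict(c);c['rvec']=cv2.Rodrigues(M[:3,:3])[0];c['tvec']=M[:3,3];return c
E
python3 - <<'E'
from h import *
c=wcam(dict(np.load('pics/w1.npz')),np.load('pics/w1s.npy'));W=world(c)
g=(c['frame'].min(2)>150).astype(np.uint8);g[:, :125]=0;g[:,330:]=0;g[250:]=0;g[:20]=0
k,l_,st,ce=cv2.connectedComponentsWithStats(g);i=1+np.argmax(st[1:,4]);v,u=np.nonzero(l_==i)
p=rayz(c,np.c_[u,v],.010)[:,:2]*1000;r=cv2.minAreaRect(p.astype(np.float32));print(r)
print('bolt',rayz(c,[201,110],.029),W[110,201],'pin',rayz(c,[232,114],.058),W[114,232])
m=(W[...,2]>.045)&(W[...,2]<.07);m[:80]=0;m[130:]=0;m[:,:190]=0;m[:,260:]=0;print(m.sum(),W[m].mean(0))
a=cv2.resize(c['frame'][60:260,120:350,::-1],None,fx=3,fy=3,interpolation=cv2.INTER_CUBIC);cv2.imwrite('pics/w1z.png',a)
E
```

```text
((571.125, 208.7529296875), (219.26429748535156, 103.77581787109375), 16.998138427734375)
bolt [[0.61611412 0.2222331  0.029     ]] [0.61608766 0.22202268 0.02984844] pin [[0.60342572 0.18909109 0.058     ]] [0.60343218 0.18884828 0.05943329]
267 [0.6036735  0.18919449 0.05764309]
```

View pics/w1z.png

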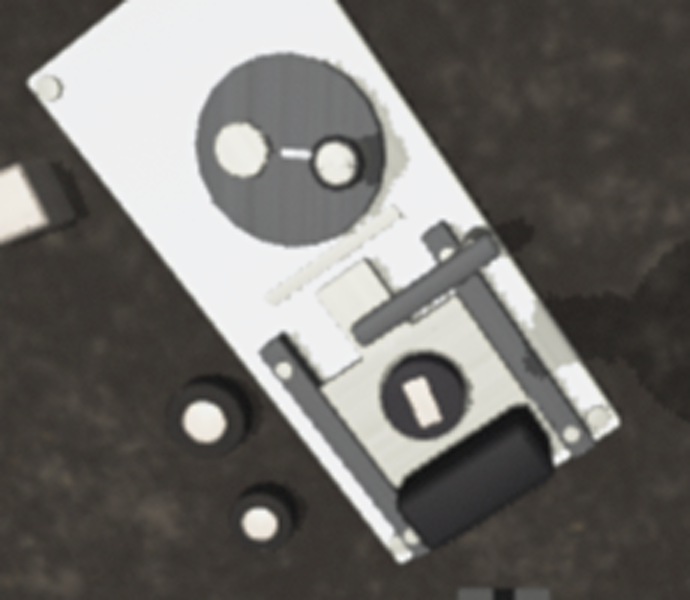

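```bash
python3 -m crank '0 0 0 0.013 0.0125 -0.02 0; 0 0 0 0.013 0.0125 -0.02 0; 0 0 0 0.013 0.0125 -0.02 0; 0 0 -1 0.013 0.0125 -0.02 0; 0 0 -1 0 0 -0.02 0; 0 0 -1 0 0 -0.02 0; 0 0 -1 0 0 -0.02 0; 0 0 0 0 0 -0.02 0; 0 0 0 0 0 0 0; 0 0 0 0 0 0 0'
```

```text
time_s: 3.2
eef_pos: [0.5781, 0.2199, 0.0761]
ee_rot: [-3.134, 0.005, -0.36]
force: [0.5, -0.5, 0.2]
width: 0.0003
```

```bash
python3 -m crank '0 0 0 0.003 -0.007 0 0; 0 0 0 0.001 -0.0065 0 0; 0 0 0 0 0 -0.008 0; 0 0 0 0 0 -0.008 0; 0 0 0 0 0 -0.008 0; 0 0 0 0 0 -0.008 0; 0 0 0 0 0 -0.006 0; 0 0 0 0 0 -0.003 0; 0 0 0 0 0 0 0; 0 0 0 0 0 0 0'
python3 - <<'E'
from h import *
s=readout.get_state();np.save('pics/w2s.npy',np.r_[s['eef_pos'],s['ee_rot']]);snap('wrist','w2');snap('scene','s2')
c=cv2.imread('pics/s2.png');cv2.imwrite('pics/s2z.png',cv2.resize(c[200:320,120:280],None,fx=4,fy=4))
E
```

```text
time_s: 4.2
eef_pos: [0.5837, 0.2052, 0.0343]
ee_rot: [-3.132, 0.002, -0.36]
force: [-0.6, -0.4, -0.2]
width: 0.0002
```

View pics/w2.png

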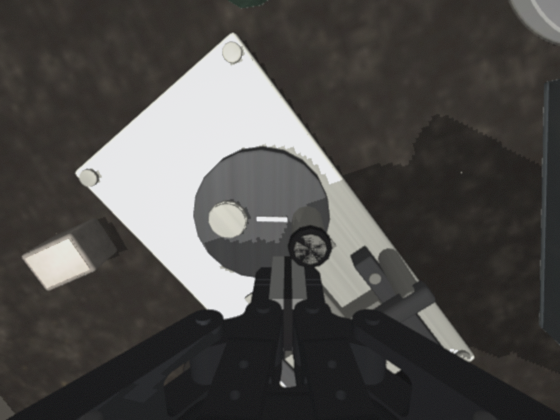

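View pics/s2z.png

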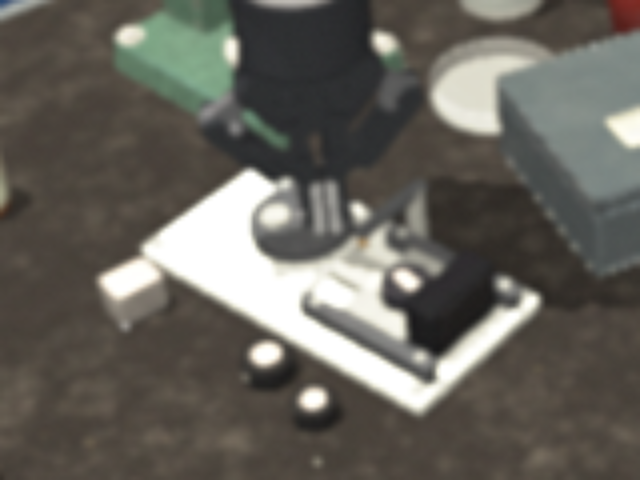

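```bash
cat >> h.py <<'E'
piv=np.array([.6168,.2225])
def C(phi,a=.004,d=.0195):
    p=np.radians(phi);r=np.array([np.cos(p),np.sin(p)]);t=np.array([-r[1],r[0]])
    return piv+(.036-a)*r-d*t
def plan(phis,a=.004,d=.0195):
    s=readout.get_state();x=s['eef_pos'][:2];y=np.degrees(s['ee_rot'][2])
    print(s['eef_pos'].round(4),s['ee_rot'].round(3),s['force'].round(1))
    for p in phis:
        c=C(p,a,d);psi=(p+90+180)%360-180
        print(p,'yaw %.1f d %.4f %.4f'%((psi-y+180)%360-180,*(c-x)));x=c;y=psi
E
python3 - <<'E'
from h import *
plan([248.5,248.5+3,256,261,266,271,276,281])
E
```

```text
[0.5838 0.2052 0.0345] [-3.132e+00  2.000e-03 -3.610e-01] [ 0.5 -0.6  0.2]
248.5 yaw -0.8 d 0.0031 -0.0053
251.5 yaw 3.0 d 0.0012 -0.0015
256 yaw 4.5 d 0.0020 -0.0022
261 yaw 5.0 d 0.0024 -0.0022
266 yaw 5.0 d 0.0026 -0.0020
271 yaw 5.0 d 0.0027 -0.0018
276 yaw 5.0 d 0.0029 -0.0015
281 yaw 5.0 d 0.0030 -0.0013
```

```bash
python3 -m crank '0 0 0 0.0015 -0.0025 0 0; 0 0 0 0.0015 -0.0025 0 0; 0 0 3 0.001 -0.0015 0 0; 0 0 4.5 0.002 -0.002 0 0; 0 0 5 0.0025 -0.002 0 0; 0 0 5 0.0025 -0.002 0 0; 0 0 5 0.0027 -0.0018 0 0; 0 0 5 0.003 -0.0015 0 0; 0 0 5 0.003 -0.0013 0 0; 0 0 0 0 0 0 0'
python3 - <<'E'
from h import *
plan([277,282,288,294,300,306,312,318,324,330,336])
s=readout.get_state();np.save('pics/w3s.npy',np.r_[s['eef_pos'],s['ee_rot']]);snap('wrist','w3')
E
```

```text
time_s: 5.3
eef_pos: [0.5968, 0.1882, 0.035]
ee_rot: [-3.132, 0.015, 0.232]
force: [0.7, 0.3, -0.8]
width: -0.0
[0.5968 0.1882 0.035 ] [-3.132  0.015  0.232] [ 0.7  0.3 -0.8]
277 yaw -6.3 d 0.0046 0.0001
282 yaw 5.0 d 0.0030 -0.0012
288 yaw 6.0 d 0.0038 -0.0011
294 yaw 6.0 d 0.0039 -0.0007
300 yaw 6.0 d 0.0039 -0.0003
306 yaw 6.0 d 0.0039 0.0001
312 yaw 6.0 d 0.0039 0.0005
318 yaw 6.0 d 0.0038 0.0009
324 yaw 6.0 d 0.0037 0.0013
330 yaw 6.0 d 0.0035 0.0017
336 yaw 6.0 d 0.0033 0.0021
```

View pics/w3.png

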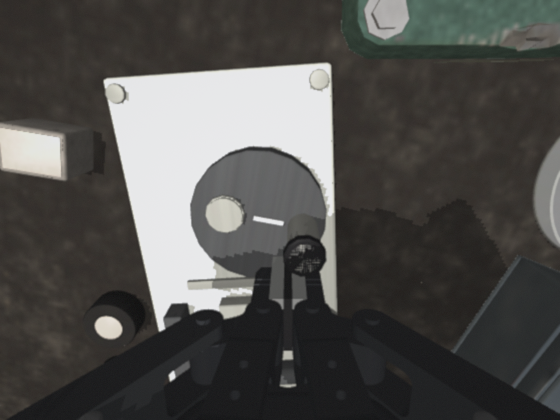

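```bash
python3 -m crank '0 0 2 0.004 -0.001 0 0; 0 0 3 0.004 -0.0012 0 0; 0 0 4 0.004 -0.0012 0 0; 0 0 4 0.004 -0.0007 0 0; 0 0 4 0.004 -0.0003 0 0; 0 0 4.5 0.004 0.0001 0 0; 0 0 4.5 0.004 0.0005 0 0; 0 0 5 0.004 0.0009 0 0; 0 0 5 0.004 0.0013 0 0; 0 0 0 0 0 0 0'
python3 - <<'E'
from h import *
plan([318,324,330,336,342,348,354,360,366,372,377])
s=readout.get_state();np.save('pics/w4s.npy',np.r_[s['eef_pos'],s['ee_rot']]);snap('wrist','w4')
E
```

```text
time_s: 6.35
eef_pos: [0.6249, 0.1846, 0.0345]
ee_rot: [-3.13, 0.031, 0.855]
force: [0.5, 0.1, 0.7]
width: -0.0002
[0.6249 0.1846 0.0345] [-3.13   0.031  0.855] [0.5 0.1 0.7]
318 yaw -1.0 d 0.0026 0.0020
324 yaw 6.0 d 0.0037 0.0013
330 yaw 6.0 d 0.0035 0.0017
336 yaw 6.0 d 0.0033 0.0021
342 yaw 6.0 d 0.0031 0.0024
348 yaw 6.0 d 0.0028 0.0027
354 yaw 6.0 d 0.0025 0.0030
360 yaw 6.0 d 0.0022 0.0032
366 yaw 6.0 d 0.0019 0.0035
372 yaw 6.0 d 0.0015 0.0036
377 yaw 5.0 d 0.0009 0.0031
```

View pics/w4.png

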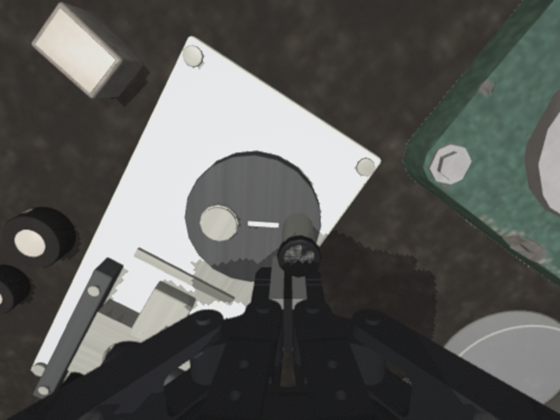

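Run:
```python
from h import *
c=dict(np.load('pics/top0.npz'));W=world(c)
b=W[115:190,195:245].reshape(-1,3)
for lo in (.0,.04,.07,.12,.2):
    q=b[(b[:,2]>lo+.01)&(b[:,2]<.32)];d=np.hypot(q[:,0]-.652,q[:,1]-.21);i=d.argsort()[:3];print(lo,d[i].round(3),q[i].round(3))
```

```text
0.0 [0.052 0.052 0.054] [[0.703 0.199 0.012]
 [0.695 0.181 0.011]
 [0.698 0.18  0.018]]
0.04 [0.099 0.099 0.099] [[0.737 0.16  0.16 ]
 [0.737 0.16  0.185]
 [0.737 0.158 0.176]]
0.07 [0.099 0.099 0.099] [[0.737 0.16  0.16 ]
 [0.737 0.16  0.185]
 [0.737 0.158 0.176]]
0.12 [0.099 0.099 0.099] [[0.737 0.16  0.16 ]
 [0.737 0.16  0.185]
 [0.737 0.158 0.176]]
0.2 [0.116 0.117 0.118] [[0.76  0.166 0.212]
 [0.753 0.15  0.235]
 [0.753 0.15  0.211]]
```

```bash
python3 -m crank '0 0 3 0.004 0.0016 0 0; 0 0 4.5 0.0044 0.0018 0 0; 0 0 5 0.0042 0.002 0 0; 0 0 5.5 0.004 0.0025 0 0; 0 0 5.5 0.0037 0.0029 0 0; 0 0 5.5 0.0034 0.0032 0 0; 0 0 5.5 0.003 0.0036 0 0; 0 0 5.5 0.0026 0.0038 0 0; 0 0 3 0.001 0.002 0 0; 0 0 0 0 0 0 0'
python3 - <<'E'
from h import *
plan([350,355,360,365,370,377])
s=readout.get_state();np.save('pics/w5s.npy',np.r_[s['eef_pos'],s['ee_rot']]);snap('wrist','w5')
E
```

```text
time_s: 7.4
eef_pos: [0.6504, 0.1988, 0.033]
ee_rot: [-3.127, 0.05, 1.587]
force: [0.5, -0.9, -0.4]
width: -0.0004
[0.6504 0.1988 0.033 ] [-3.127  0.05   1.587] [ 0.5 -0.9 -0.4]
350 yaw -10.9 d -0.0055 -0.0010
355 yaw 5.0 d 0.0021 0.0025
360 yaw 5.0 d 0.0018 0.0027
365 yaw 5.0 d 0.0016 0.0029
370 yaw 5.0 d 0.0013 0.0030
377 yaw 7.0 d 0.0014 0.0044
```

View pics/w5.png

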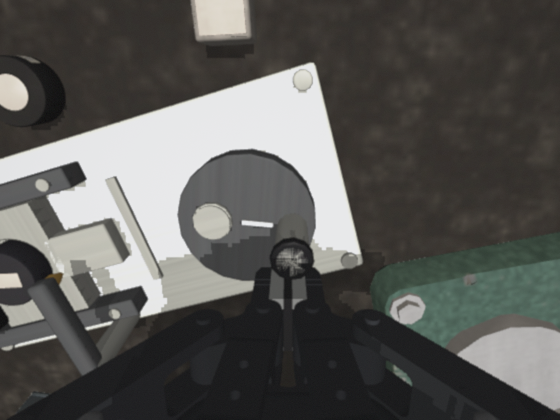

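```bash
cat >> h.py <<'E'
def wload(n): return wcam(dict(np.load(f'pics/{n}.npz')),np.load(f'pics/{n}s.npy'))
def ang(n,bolt,l0,l1,pin):
    c=wload(n);b=rayz(c,bolt,.029)[0,:2];p=rayz(c,[l0,l1],.026)[:,:2];q=rayz(c,pin,.058)[0,:2]
    A=lambda d:np.degrees(np.arctan2(d[1],d[0])).round(1)
    print('bolt',b.round(4),'line',A(p[1]-p[0]),'bolt-line',A(p[1]-b),'piv-line',A(p[1]-piv),'pin',A(q-b),A(q-piv),q.round(4),np.hypot(*(q-b)).round(4),'(target 17)')
E
python3 - <<'E'
from h import *
ang('w5',[212,222],[243,222],[273,225],[291,257])
f=cv2.imread('pics/w5.png')[180:300,160:340];cv2.imwrite('pics/w5z.png',cv2.resize(f,None,fx=4,fy=4,interpolation=cv2.INTER_CUBIC))
E
```

```text
bolt [0.6172 0.223 ] line -5.0 bolt-line -4.6 piv-line -3.5 pin -1.1 -0.3 [0.6527 0.2223] 0.0355 (target 17)
```

View pics/w5z.png

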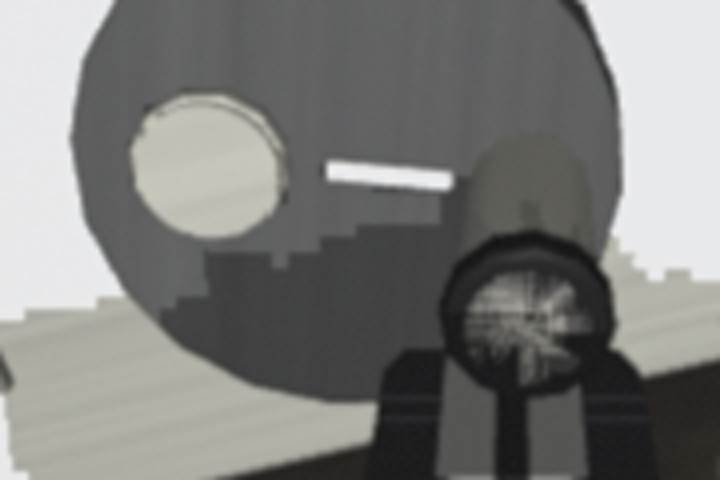

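```bash
python3 -m crank '0 0 2.5 0.001 0.002 0 0; 0 0 2.5 0.001 0.0022 0 0; 0 0 2.5 0.001 0.0022 0 0; 0 0 2.5 0.001 0.0022 0 0; 0 0 2.5 0.0005 0.0015 0 0; 0 0 0 0 0 0 0; 0 0 0 0 0 0 0; 0 0 0 0 0 0 0; 0 0 0 0 0 0 0; 0 0 0 0 0 0 0'
python3 - <<'E'
from h import *
s=readout.get_state();np.save('pics/w6s.npy',np.r_[s['eef_pos'],s['ee_rot']]);snap('wrist','w6')
f=cv2.imread('pics/w6.png')[180:300,160:340];cv2.imwrite('pics/w6z.png',cv2.resize(f,None,fx=4,fy=4,interpolation=cv2.INTER_CUBIC))
E
```

```text
time_s: 8.45
eef_pos: [0.6547, 0.2038, 0.0327]
ee_rot: [-3.127, 0.057, 1.777]
force: [-0.9, -0.6, -0.5]
width: -0.0002
```

View pics/w6z.png

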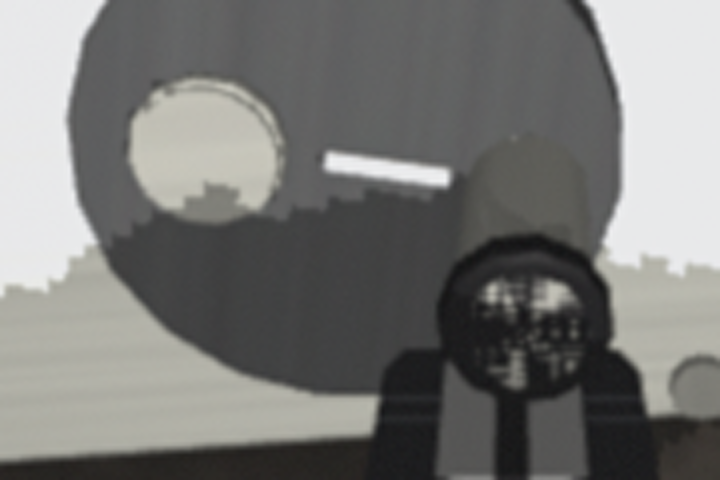

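Run:
```python
from h import *
o=lambda x,y:[160+x/4-.4,180+y/4-.4]
ang('w5',o(209,167),o(327,172),o(452,181),o(527,314))
ang('w6',o(206,150),o(325,161),o(450,178),o(525,318))
```

```text
bolt [0.6171 0.2233] line -3.2 bolt-line -5.2 piv-line -3.4 pin -2.3 -1.0 [0.6528 0.2219] 0.0357 (target 17)
bolt [0.617  0.2236] line 3.7 bolt-line 2.1 piv-line 4.4 pin 5.0 6.7 [0.6526 0.2267] 0.0358 (target 17)
```

```bash
python3 -m crank '0 0 2 0.001 0.003 0 0; 0 0 2 0.001 0.003 0 0; 0 0 1 0.0005 0.003 0 0; 0 0 0 0 0 0 0; 0 0 0 0 0 0 0; 0 0 0 0 0 0 0; 0 0 0 0 0 0 0; 0 0 0 0 0 0 0; 0 0 0 0 0 0 0; 0 0 0 0 0 0 0'
python3 - <<'E'
from h import *
s=readout.get_state();np.save('pics/w7s.npy',np.r_[s['eef_pos'],s['ee_rot']]);snap('wrist','w7')
f=cv2.imread('pics/w7.png')[180:300,160:340];cv2.imwrite('pics/w7z.png',cv2.resize(f,None,fx=4,fy=4,interpolation=cv2.INTER_CUBIC))
E
```

```text
time_s: 9.5
eef_pos: [0.6572, 0.2114, 0.0323]
ee_rot: [-3.125, 0.06, 1.871]
force: [-0.9, -3.6, 0.8]
width: 0.0
```

View pics/w7z.png

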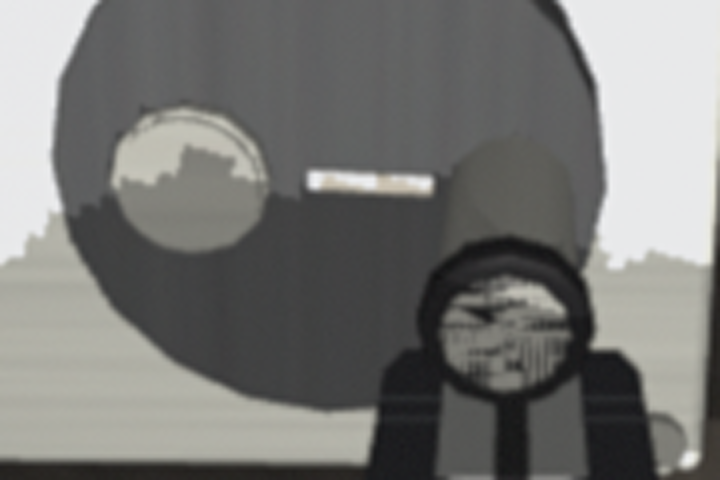

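Run:
```python
from h import *
o=lambda x,y:[160+x/4-.4,180+y/4-.4]
ang('w7',o(190,180),o(308,181),o(434,185),o(506,321))
```

```text
bolt [0.617  0.2236] line 15.6 bolt-line 13.4 piv-line 15.4 pin 16.0 17.5 [0.6515 0.2335] 0.0358 (target 17)
```

```bash
python3 -m crank '0 0 0 0 0.0015 0 0; 0 0 0 0 0 0 0; 0 0 0 0.003 -0.01 0 0; 0 0 0 0.003 -0.01 0 0; 0 0 0 0 0 0.02 0; 0 0 0 0 0 0.03 0; 2 0 -2 -0.01 0 0.04 0; 1 0 -4 -0.02 0 0.04 0; 0 0 -4 -0.03 0 0.04 0; 0 0 0 0 0 0 0'
python3 - <<'E'
from h import *
s=readout.get_state();np.save('pics/w8s.npy',np.r_[s['eef_pos'],s['ee_rot']]);snap('wrist','w8');print(s['ee_rot'])
E
```

```text
time_s: 10.55
eef_pos: [0.6026, 0.1953, 0.2136]
ee_rot: [3.139, -0.003, 1.691]
force: [-0.1, 0.9, -0.5]
width: -0.0001
[ 3.13891656e+00 -2.77075845e-03  1.69087944e+00]
```

View pics/w8.png

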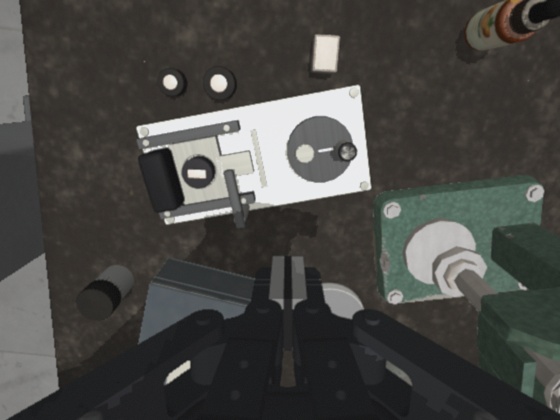

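```bash
cat >> h.py <<'E'
def camangle(n,plate,camxy):
    c=wload(n);W=world(c)
    g=(c['frame'].min(2)>150).astype(np.uint8);k=np.zeros_like(g);x0,y0,x1,y1=plate;k[y0:y1,x0:x1]=1;g*=k
    kk,l_,st,ce=cv2.connectedComponentsWithStats(g);i=1+np.argmax(st[1:,4]);v,u=np.nonzero(l_==i)
    r=cv2.minAreaRect((rayz(c,np.c_[u,v],.010)[:,:2]*1000).astype(np.float32));print('plate',r)
    m=(W[...,2]>.048)&(W[...,2]<.07);x,y=camxy;b=np.zeros_like(m);b[y-60:y+60,x-60:x+60]=1;m&=b
    vv,uu=np.nonzero(m);print('pin px',uu.mean(),vv.mean(),'range',uu.min(),uu.max(),vv.min(),vv.max(),rayz(c,[(uu.min()+uu.max())/2,(vv.min()+vv.max())/2],.058))
E
python3 - <<'E'
from h import *
camangle('w8',(125,80,385,230),(345,152))
f=cv2.imread('pics/w8.png')[100:200,270:390];cv2.imwrite('pics/w8z.png',cv2.resize(f,None,fx=6,fy=6,interpolation=cv2.INTER_CUBIC))
E
```

```text
plate ((571.108154296875, 209.4430389404297), (218.64529418945312, 103.27186584472656), 17.022310256958008)
pin px 347.218954248366 151.3856209150327 range 338 357 142 161 [[0.65124617 0.23366271 0.058     ]]
```

View pics/w8z.png

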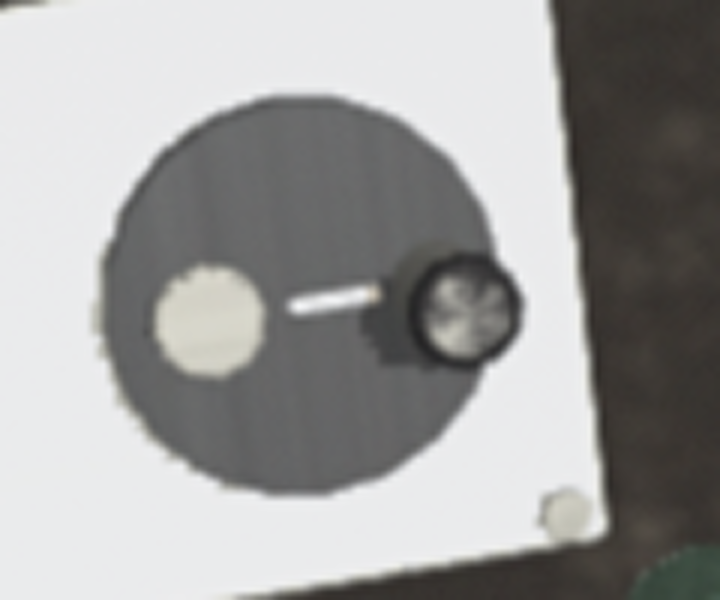

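Run:
```python
from h import *
c=wload('w8');o=lambda x,y:[270+x/6-.4,100+y/6-.4]
b=rayz(c,o(210,321),.029)[0,:2];d=rayz(c,o(298,293.5),.026)[0,:2];p=rayz(c,o(466,310),.058)[0,:2];l=rayz(c,[o(290,305),o(372,292)],.026)[:,:2]
A=lambda v:np.degrees(np.arctan2(v[1],v[0]))
print(b,d,p,'disc',A(d-b),np.hypot(*(d-b)),'pin',A(p-b),np.hypot(*(p-b)),'line',A(l[1]-l[0]),'pin-disc',A(p-d))
```

```text
[0.61694756 0.22340618] [0.63036689 0.22890889] [0.65101296 0.23383627] disc 22.29650020138846 0.014503732820188985 pin 17.023466456183893 0.03562637188693054 line 15.898738154588061 pin-disc 13.423100786728128
```

```bash
python3 -m crank '0 0 -8 -0.015 -0.003 0 0; 0 0 -8 -0.015 -0.003 0 0; 0 0 -8 -0.015 -0.003 0 0; 0 0 -8 -0.015 -0.003 0 0; 0 0 -8 -0.015 -0.003 0 0; 0 0 -8 -0.015 -0.003 0 0; 0 0 -8 -0.015 -0.003 0 0; 0 0 -8 -0.015 -0.003 0 0; 0 0 -8 -0.015 -0.002 0 0; 0 0 -5 -0.01 0 0 0'
```

```text
time_s: 11.6
eef_pos: [0.457, 0.1656, 0.2121]
ee_rot: [3.14, -0.003, 0.298]
force: [0.2, 0.6, -0.0]
width: -0.0002
```

```bash
python3 -m crank '0 0 0 -0.006 0.001 0 0; 0 0 0 -0.006 0.001 -0.015 0; 0 0 0 -0.004 0.001 -0.025 0; 0 0 0 0 0 -0.025 0; 0 0 0 0 0 -0.025 0; 0 0 0 0 0 -0.02 0; 0 0 0 0 0 -0.01 0; 0 0 0 0 0 0 0; 0 0 0 0 0 0 0; 0 0 0 0 0 0 0'
python3 - <<'E'
from h import *
s=readout.get_state();np.save('pics/w9s.npy',np.r_[s['eef_pos'],s['ee_rot']]);snap('wrist','w9');print(s['ee_rot'])
q=s['eef_pos'][:2]-piv;f=np.array([np.cos(.2967),np.sin(.2967)]);print('fix',q@f,q@[-f[1],f[0]])
E
```

```text
time_s: 12.6
eef_pos: [0.4432, 0.1717, 0.0901]
ee_rot: [-3.14, -0.008, 0.324]
force: [0.2, -0.7, 0.5]
width: 0.0
[-3.14041505 -0.00777643  0.32400029]
fix -0.18083929333279958 0.0021941364923406784
```

View pics/w9.png

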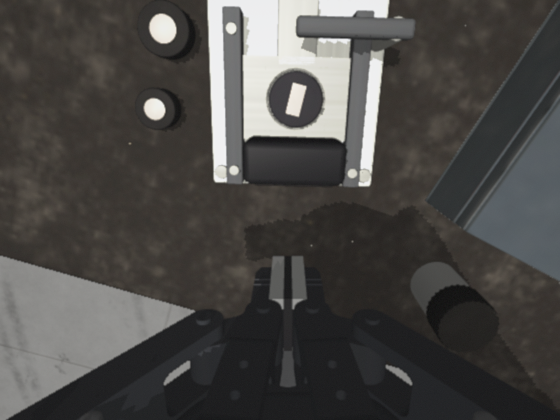

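```bash
python3 -m crank '0 0 -1.5 0 -0.002 -0.01 0; 0 0 0 0 0 -0.015 0; 0 0 0 0 0 -0.015 0; 0 0 0 0 0 -0.012 0; 0 0 0 0 0 -0.006 0; 0 0 0 0 0 -0.003 0; 0 0 0 0 0 0 0; 0 0 0 0 0 0 0; 0 0 0 0 0 0 0; 0 0 0 0 0 0 0'
```

```text
time_s: 13.65
eef_pos: [0.4486, 0.1713, 0.0342]
ee_rot: [-3.14, -0.022, 0.296]
force: [0.6, -0.9, -0.4]
width: -0.0002
```

```bash
python3 -m crank '0 0 0 0 0 -0.005 0; 0 0 0 0 0 -0.004 0; 0 0 0 0.0029 0.0007 0 0; 0 0 0 0.0029 0.0007 0 0; 0 0 0 0.0029 0.0007 0 0; 0 0 0 0.0029 0.0007 0 0; 0 0 0 0.0029 0.0009 0 0; 0 0 0 0.0029 0.0009 0 0; 0 0 0 0 0 0 0; 0 0 0 0 0 0 0'
python3 - <<'E'
from h import *
s=readout.get_state();q=s['eef_pos'][:2]-piv;f=np.array([np.cos(.2967),np.sin(.2967)]);print('fix',q@f,q@[-f[1],f[0]])
E
```

```text
time_s: 14.65
eef_pos: [0.4673, 0.1761, 0.0245]
ee_rot: [-3.14, -0.021, 0.296]
force: [-1.3, 0.9, -0.4]
width: -0.0001
fix -0.15656319099908453 -0.0006231072921355011
```

```bash
python3 -m crank '0 0 0 0.0029 0.0009 0 0; 0 0 0 0.0029 0.0009 0 0; 0 0 0 0.0029 0.0009 0 0; 0 0 0 0.0029 0.0009 0 0; 0 0 0 0.0029 0.0009 0 0; 0 0 0 0.0029 0.0009 0 0; 0 0 0 0.0029 0.0009 0 0; 0 0 0 0 0 0 0; 0 0 0 0 0 0 0; 0 0 0 0 0 0 0'
python3 - <<'E'
from h import *
s=readout.get_state();q=s['eef_pos'][:2]-piv;f=np.array([np.cos(.2967),np.sin(.2967)]);print('fix',q@f,q@[-f[1],f[0]])
np.save('pics/w10s.npy',np.r_[s['eef_pos'],s['ee_rot']]);snap('wrist','w10')
E
```

```text
time_s: 15.65
eef_pos: [0.4886, 0.1826, 0.0244]
ee_rot: [-3.14, -0.02, 0.296]
force: [-1.8, -0.4, 2.2]
width: 0.0002
fix -0.13422376787388124 -0.0006512337723274012
```

View pics/w10.png

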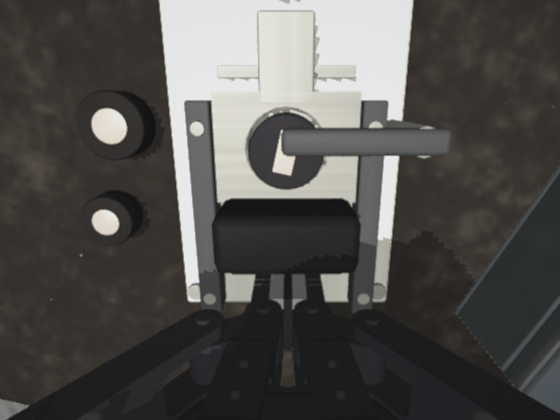

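The slide is moving and the specimen is seated. The slide shoulder (row 92) is still a few mm short of the stop bar (row 75), so I'll keep pushing gently.

```bash
python3 -m crank '0 0 0 0.0019 0.0006 0 0; 0 0 0 0.0019 0.0006 0 0; 0 0 0 0.0015 0.0005 0 0; 0 0 0 0.001 0.0003 0 0; 0 0 0 0.001 0.0003 0 0; 0 0 0 0 0 0 0; 0 0 0 0 0 0 0; 0 0 0 0 0 0 0; 0 0 0 0 0 0 0; 0 0 0 0 0 0 0'
python3 - <<'E'
from h import *
s=readout.get_state();q=s['eef_pos'][:2]-piv;f=np.array([np.cos(.2967),np.sin(.2967)]);print('fix',q@f,q@[-f[1],f[0]])
np.save('pics/w11s.npy',np.r_[s['eef_pos'],s['ee_rot']]);snap('wrist','w11')
E
```

```text
time_s: 16.7
eef_pos: [0.4946, 0.1844, 0.0241]
ee_rot: [-3.141, -0.017, 0.297]
force: [-2.6, -0.7, 1.4]
width: 0.0
fix -0.12801205447931144 -0.0007516557186396346
```

View pics/w11.png

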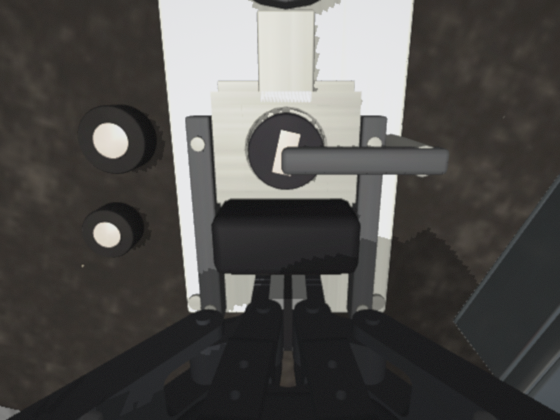

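```bash
python3 -m crank '0 0 0 0.001 0.0003 0 0; 0 0 0 0.001 0.0003 0 0; 0 0 0 0.001 0.0003 0 0; 0 0 0 0.001 0.0003 0 0; 0 0 0 0.001 0.0003 0 0; 0 0 0 0.001 0.0003 0 0; 0 0 0 0.001 0.0003 0 0; 0 0 0 0.001 0.0003 0 0; 0 0 0 0.001 0.0003 0 0; 0 0 0 0.001 0.0003 0 0'
python3 - <<'E'
from h import *
s=readout.get_state();q=s['eef_pos'][:2]-piv;f=np.array([np.cos(.2967),np.sin(.2967)]);print('fix',q@f,q@[-f[1],f[0]],s['force'])
np.save('pics/w12s.npy',np.r_[s['eef_pos'],s['ee_rot']]);snap('wrist','w12')
E
```

```text
time_s: 17.75
eef_pos: [0.4946, 0.1839, 0.023]
ee_rot: [3.137, 0.002, 0.299]
force: [-6.1, -0.9, 4.5]
width: -0.0004
fix -0.12813234097225717 -0.0012292177794473317 [-6.08845803 -0.90085158  4.47039481]
```

View pics/w12.png

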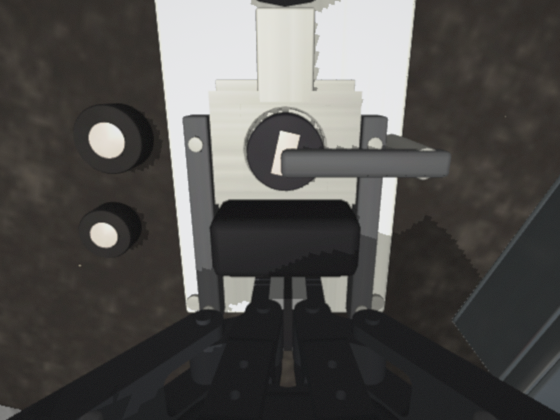

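```bash
python3 -m crank '0 0 0 0.002 0.0006 0 0; 0 0 0 0.002 0.0006 0 0; 0 0 0 0 0 0 0; 0 0 0 -0.003 -0.001 0 0; 0 0 0 -0.01 -0.003 0 0; 0 0 0 -0.015 -0.0045 0 0; 0 0 0 -0.01 -0.003 0.01 0; 0 0 0 0 0 0.03 0; 0 0 0 0 0 0.04 0; 0 0 0 0 0 0.04 0'; python3 -m crank '0 0 0 0 0 0.03 0; 0 0 0 0 0 0.02 0; 0 0 0 0 0 0 0; 0 0 0 0 0 0 0; 0 0 0 0 0 0 0; 0 0 0 0 0 0 0; 0 0 0 0 0 0 0; 0 0 0 0 0 0 0; 0 0 0 0 0 0 0; 0 0 0 0 0 0 0';python3 - <<'E'
from h import *
s=readout.get_state();np.save('pics/w13s.npy',np.r_[s['eef_pos'],s['ee_rot']]);snap('wrist','w13');print(s['force'])
E
```

```text
time_s: 18.8
eef_pos: [0.4512, 0.1706, 0.1438]
ee_rot: [3.136, 0.014, 0.302]
force: [1.8, 0.0, -0.5]
width: -0.0
time_s: 19.8
eef_pos: [0.4494, 0.1706, 0.2005]
ee_rot: [3.135, 0.008, 0.303]
force: [-1.4, -0.2, 1.4]
width: 0.0001
[-1.36213849 -0.23590194  1.37795795]
```

View pics/w13.png

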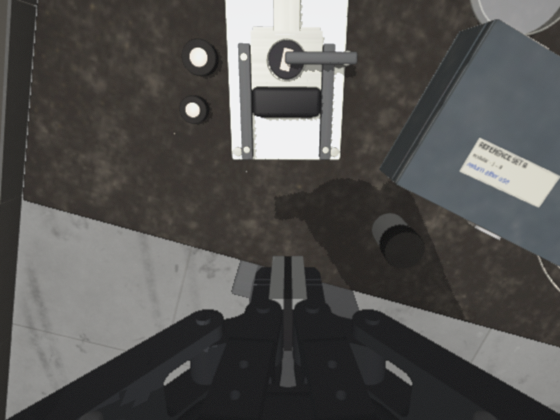

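Run:
```python
from h import *
f=np.array([np.cos(.2967),np.sin(.2967)]);l=np.array([-f[1],f[0]])
def blk(W,nm,m0):
    q=W[m0];F=np.c_[(q[:,:2]-piv)@f,(q[:,:2]-piv)@l,q[:,2]]*1000
    k=(F[:,2]>44)&(F[:,2]<56)&(abs(F[:,1])<32)&(F[:,0]>-170)&(F[:,0]<-85);F=F[k]
    print(nm,len(F),'x pct',np.percentile(F[:,0],[2,50,98]).round(1),'y',np.percentile(F[:,1],[2,98]).round(1))
c=wload('w1');blk(world(c),'before w1',c['depth']>0)
c=wload('w9');blk(world(c),'before w9',c['depth']>0)
c=wload('w13');blk(world(c),'after w13',c['depth']>0)
c=dict(np.load('pics/top0.npz'));blk(world(c),'before top',c['depth']>0)
c=snap('top','top13');blk(world(c),'after top',c['depth']>0)
cv2.imwrite('pics/top13z.png',cv2.resize(c['frame'][180:270,150:270,::-1],None,fx=6,fy=6,interpolation=cv2.INTER_CUBIC))
```

```text
before w1 1168 x pct [-148.6 -135.6 -124.8] y [-26.7  25.9]
before w9 4555 x pct [-148.7 -135.8 -124.9] y [-25.7  26.7]
after w13 2108 x pct [-115.3 -103.3  -91.8] y [-26.   27.1]
before top 100 x pct [-150.3 -139.5 -127.6] y [-25.6  25.9]
after top 73 x pct [-117.8 -104.2  -93.7] y [-26.6  11.6]
```

View pics/top13z.png

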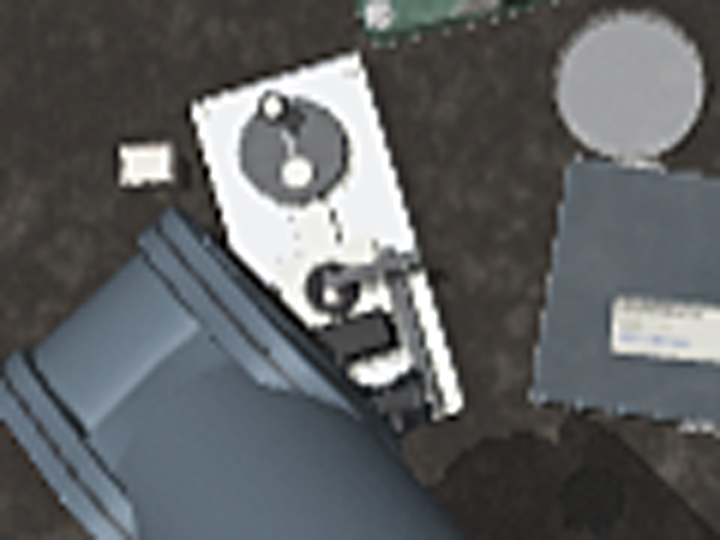

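```bash
python3 -m crank '0 0 0 0 -0.01 0.03 0; 0 0 0 0.02 -0.01 0.03 0; 0 0 0 0.02 -0.01 0.02 0; 0 0 0 0.02 -0.01 0.01 0; 0 0 0 0.01 0 0 0; 0 0 0 0 0 0 0; 0 0 0 0 0 0 0; 0 0 0 0 0 0 0; 0 0 0 0 0 0 0; 0 0 0 0 0 0 0';python3 - <<'E'
from h import *
s=readout.get_state();np.save('pics/w14s.npy',np.r_[s['eef_pos'],s['ee_rot']]);snap('wrist','w14');print(s['force'],np.abs(s['joint_vel']).max())
f=cv2.imread('pics/w14.png')[0:250,130:430];cv2.imwrite('pics/w14z.png',cv2.resize(f,None,fx=2.4,fy=2.4,interpolation=cv2.INTER_CUBIC))
E
```

```text
time_s: 20.9
eef_pos: [0.5166, 0.1314, 0.2912]
ee_rot: [3.136, 0.014, 0.309]
force: [0.3, -0.7, -0.1]
width: 0.0001
[ 0.28521632 -0.72230803 -0.14307558] 0.011225787154148612
```

View pics/w14z.png

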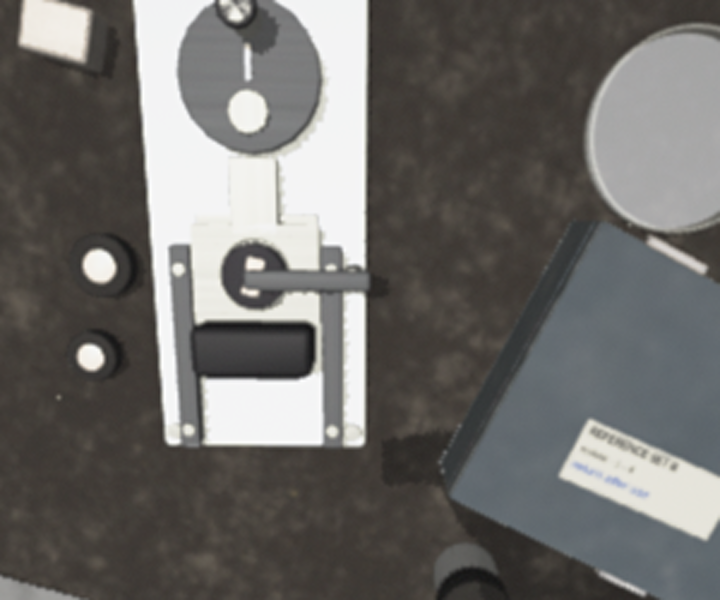

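The slide is home against the bar, the cam mark points straight forward, and the specimen sits in its nest under the stylus. The arm is clear.

Run:
```python
from h import *
c=wload('w14');o=lambda x,y:[130+x/2.4-.3,y/2.4-.3]
b=rayz(c,o(247,111),.029)[0,:2];p=rayz(c,o(237,8),.058)[0,:2];l=rayz(c,[o(248,80),o(248,43)],.026)[:,:2]
A=lambda v:np.degrees(np.arctan2(v[1],v[0]))
print(b,p,'pin',A(p-b),'line',A(l[1]-l[0]))
print(order.job_done())
```

```text
[0.61687653 0.22339228] [0.65006601 0.23192485] pin 14.417751431911348 line 14.808653114063103
the job is handed in; nothing more can be done
None
```

I turned the cam to its low point, then pushed the slide fully home against its stop. The job was handed in at about 21 s, with the hand about 0.29 m above the worktop and touching nothing.

- **Cam:** I pushed the pin round counter-clockwise by about 130° with the closed fingertips. Before the slide push, the camera checks put the pin at 13–22° in the world frame, with the pin itself reading 17.0°; the fixture's forward direction is 17.0°. After the push, the last view read 14.4–14.8°. That is about 2–3° (0.05 rad) off straight, roughly the accuracy of these readings. I did not correct it further, because it is well within the 0.45 rad the slide needs.
- **Slide:** The push block moved 33.1–33.3 mm in the wrist camera, against 33.5 mm nominal. The hand stopped advancing as the push force rose to about 6 N. I then gave one slightly firmer push before backing off, and did not read its peak force. The last picture shows the slide's shoulder against the stop bar.
- **Specimen and surroundings:** The specimen sits in its nest under the stylus. The pucks, coupon, case and canister in the last views look to be where they started; I did not measure the bystanders or re-check the blower. The highest force I read was about 8 N.

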